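# Clamp the sample jar on the shaker deck

### The job

Clamp the amber sample jar on the shaker: hold the green release bar up, slide the clamp carriage along its rails until its sprung pad presses the jar snugly but gently into the blue back stop, then let go so that the bar drops and locks in the nearest notch. The jar is glass: do not squeeze it hard, tip it or touch it with the gripper, and leave the beaker and mortar where they are.

Things in the scene. Friction and masses are not known exactly. Their poses are not given: they have to be found in the camera images.
- shaker: Low grey bench shaker, 400 x 210 mm, fixed to the bench. Origin under its centre on the bench; z up. Its aluminium deck is 42 mm above the bench. Its own x axis is the slide direction, from the clamp carriage towards the jar and the blue back stop. All on it but the release bar stays below 104 mm above the bench.
- rack_start (a point): First tooth of one of two notched steel racks along the shaker's x at its y = +65 (this one) and -65 mm. Teeth 6 mm apart, from x = -87 to +69 mm; this point is 8 mm above the deck. Behind it is a smooth parking stretch where the carriage starts, bar down.
- deck_rear (a point): Point on the deck's top, on its centre line, 190 mm behind the shaker's centre (own x = -190 mm), at the carriage's end.
- deck_front (a point): Point on the deck's top, on its centre line, at own x = +190 mm. deck_rear to deck_front is the slide direction. The blue V-shaped back stop, bolted to the deck beyond the jar, is NOT measured: it differs from day to day, so that a fully seated jar's centre lies anywhere from x = 85 to 115 mm of the shaker; find it by feel.
- carriage: White clamp carriage, 40 mm along the slide, 200 mm across, on two rods along the shaker's x; same axes. Origin on the deck's top, on the centre line, below the release bar. Its top is 40 mm above the deck. It starts at x = -160 to -105 mm of the shaker, runs up to x = +60 mm, with 0.1 N friction plus 40 N per m/s of drag. Snug is 2.5 to 10 N of the pad on the jar; over 15 N the glass breaks.
- beam_front (a point): Middle of the carriage's front face, 20 mm ahead of its origin, 34 mm above the deck. A black rubber pad (70 mm wide, 10 to 50 mm above the deck) is sprung before it: free, its face is 42 mm ahead of this point; 0.7 N per mm from zero, bottoms at 25 mm. When let go, the carriage may settle back up to a notch (6 mm, 4 N): about 7 N before is right. Lower the bar before opening the fingers, or it may spring back more.
- bar_grip (a point): Centre of the green release bar, 93 mm above the deck (135 mm above the bench) when down. Straight and level, 150 mm long across the slide, 14 mm thick along it, 16 mm tall, on a post 65 mm either side of this point. Take it from above, one finger before and one behind; 40 N of grip is fine. It rides on the carriage and slides it along.
- release_bar (a joint): Lift of the release bar on the carriage in m: 0 fully down (locked when within a notch), upper stop at 0.012. It clears the teeth from 0.0035 up; 0.008 is a good height to hold. Spring and weight pull it down with 12 N when down, 15 N at the top. Let go right on a tooth's crest it may perch at 0.0015 to 0.003: lift it and shift slightly.
- jar: Amber glass jar with white cap, 66 mm in diameter, 58 mm tall in all, about 0.2 kg, standing loose on the deck between pad and back stop. Origin at the centre of its underside, z up. It slides ahead of the pad (under 2 N) until the back stop takes it.
- beaker: Glass beaker, 70 mm in diameter, 90 mm tall, standing on the bench; origin at the centre of its underside. Bystander.
- mortar: White ceramic mortar bowl, 100 mm in diameter, 60 mm tall, on the bench; origin at the centre of its underside. Bystander.
There are look-alikes about, which are no part of the job. Several things have the shape of the jar; the one meant has the colours described above.

How it is judged:
By the outcome, as a careful person would: the job done as asked, in the order asked, and still so for the second after the job is handed in, with the robot touching nothing.
It also fails if it takes over 54 s, if anything falls off the work surface, if the arm or the gripper's body presses on something with over 40 N, if the wrist force passes 120 N, or if a joint passes its speed limit or range.

### The arm

A 7-joint arm with a two-finger parallel gripper is mounted at the origin on the work surface. World frame = base frame: x ahead of the robot, y to its left, z up, the work surface at z = 0. Lengths are in m, angles in rad, forces in N, time in s.
With the tool pointing down it reaches from about 0.4 to 0.875 m from the base axis. Payload 19.3 kg.
Tool frame: the origin (TCP) lies at the very end of the fingers, on their centre line; the grasp point (between the pads) lies 19 mm behind it; z points along the fingers, y is the direction in which the jaws open and shut (so a half turn about z gives the same grasp; the last joint's range is limited). The gripper opens to 85 mm and grips with 20 to 120 N. Pads are 22 mm wide; open, the fingers measure 114 mm over their backs; the gripper's body (76 mm by 85 mm) begins 54 mm behind the grasp point. The pads swing forward as they close: fully open they stand 13 mm farther back than shut.
Start: joints at [1.131, 0.521, -0.036, 1.599, 0.021, 1.021, -0.113], TCP at [0.226, -0.583, 0.231] pointing down, gripper open.
Joint ranges: [-2.91, 2.91], [-0.3, 2.13], [-1.5, 1.42], [0.17, 2.43], [-1.26, 4.41], [0.16, 1.93], [-2.52, 2.52]. Speed limits (rad/s): [1.89, 1.89, 2.39, 2.39, 3.01, 3.01, 3.01].

### API

Orientations are given as [roll, pitch, yaw] about the fixed x, y, z axes, in that order (R = Rz(yaw) Ry(pitch) Rx(roll)).
In Python, from workcell import telemetry, imaging, ticket gives the robot as it stands.
- The arm moves only by the tool carry_out, never from a script. Its argument "series" is a list of rows, each a list of 7 numbers: the shift along the tool's x, y, z in m, then the turn, a rotation vector about the tool's x, y, z in rad, then the closure in counts, from 0 (fully open) to 255 (shut). In form: [[tx, ty, tz, ax, ay, az, jaw], ...]. A call has 1 to 10 rows; each row is the pose to reach, as a shift and turn from the pose commanded when the call began, along the tool's axes at that moment; what a row does not reach only later rows make up. A row lasts 1/8 s, in which the tool goes at most 62.5 mm and 10.7 degrees, less where a joint would pass 70% of its speed; a pose out of reach is approached as far as the arm can. A call with a gripper value outside its range is refused whole. The fingers move at their own pace and stop on an object; "force" is the grip in N (left out, the last holds). Time passes only in rows, so rows that repeat a pose let the fingers close. It gives the time, the measured TCP pose, the force and the opening at its end, in the units of the state.
- telemetry.observe(): the state, without advancing time (a new reading comes with each control period).
- imaging.grab_frame(name): name is "scene" or "side" or "wrist"; returns (picture, depth): 480x640x3 uint8, blue, green, red; 480x640 float32, m along the optical axis (not along the pixel's ray), 0 where there is no reading.
- imaging.camera_info(name): a dict with "mtx" (3x3 intrinsics, pixels), "extrinsics" (4x4, takes a point from camera to world coordinates); the wrist camera has in their place "hand_eye" (4x4, takes a point from camera to tool coordinates, whose origin is the TCP and whose axes are the flange's). Camera axes: x right, y down, z forward; pixel columns grow to the right and rows downward; lengths in m; the calibration is good to about 2 mm. A picture is of the moment at which its call begins: read the wrist's pose just before it. camera_info takes no time and is no camera call.
- ticket.job_done(): hands the job in, once; it reports no verdict.
The state is a dict: "clock": time; "qpos": joint angles; "qd": joint speeds; "joint_efforts": joint torques, N m; "position": TCP position; "tool_rot": TCP orientation; "force": force on the tool from outside, world axes, zero at the start; "moment": the same for the moment, N m; "grip_width": finger opening in m.
Only numpy, scipy, OpenCV 4.12 (cv2) and the standard library are available. Lean on these libraries where they do the work, as an engineer would, in place of code of your own. Each camera call takes 0.05 s, during which the arm holds its last target.

## Working session

There is one attempt and no reset: what is moved stays moved. The work goes in short steps, Python scripts to look and compute and a tool call to move; the robot and the scene stay as the last step left them, time stands still between calls to the robot, and variables do not carry over. Pictures are saved under pics/ and viewed, and the job is handed in when it is done.

Besides the shell and the picture viewer there is one more tool, called after ">>>" as name(argument=value, ...) on one line, values as JSON. carry_out: Moves the arm, as the interface text tells. Its arguments: {"type":"object","properties":{"series":{"type":"array"},"force":{"type":"number"}},"required":["series"]}

```bash
mkdir -p pics; ls; python3 - <<'E'
from workcell import telemetry, imaging
import cv2, numpy as np
np.set_printoptions(precision=4,suppress=True)
print(telemetry.observe())
for n in ("scene","side"):
    p,d=imaging.grab_frame(n); cv2.imwrite(f"pics/{n}0.png",p); np.save(f"{n}0.npy",d)
    print(imaging.camera_info(n))
print(imaging.camera_info("wrist"))
E
```

```text
pics
{'clock': 0.0, 'qpos': array([ 1.1308,  0.522 , -0.0363,  1.6   ,  0.0212,  1.0211, -0.1128]), 'qd': array([ 0.0001,  0.0003, -0.0026, -0.0006,  0.0005, -0.    , -0.0002]), 'joint_efforts': array([  0.0008, -92.7108,   1.9793, -36.9936,   0.0176,   0.008 ,
        -0.0001]), 'position': array([ 0.2257, -0.5825,  0.2307]), 'tool_rot': array([-3.1405,  0.0001,  0.3698]), 'force': array([-0.4157,  0.0806, -0.3312]), 'moment': array([ 0.035 , -0.0022,  0.0445]), 'grip_width': 0.08541586108939317}
{'mtx': array([[462.3047,   0.    , 305.0625],
       [  0.    , 462.3047, 241.7906],
       [  0.    ,   0.    ,   1.    ]]), 'extrinsics': array([[ 0.7975,  0.517 , -0.3109,  0.8696],
       [ 0.6031, -0.6712,  0.431 , -0.4159],
       [ 0.0141, -0.5312, -0.8471,  0.943 ],
       [ 0.    ,  0.    ,  0.    ,  1.    ]])}
{'mtx': array([[531.2796,   0.    , 325.7475],
       [  0.    , 531.2796, 244.3142],
       [  0.    ,   0.    ,   1.    ]]), 'extrinsics': array([[-0.7538, -0.3943,  0.5257, -0.1718],
       [-0.6566,  0.4215, -0.6254,  0.9193],
       [ 0.025 , -0.8166, -0.5766,  0.9435],
       [ 0.    ,  0.    ,  0.    ,  1.    ]])}
{'mtx': array([[380.8153,   0.    , 321.2664],
       [  0.    , 380.8153, 244.1801],
       [  0.    ,   0.    ,   1.    ]]), 'hand_eye': array([[ 0.001 , -0.9541, -0.2995,  0.0762],
       [ 1.    ,  0.0009,  0.0006,  0.0004],
       [-0.0003, -0.2995,  0.9541, -0.1427],
       [ 0.    ,  0.    ,  0.    ,  1.    ]])}
```

View pics/scene0.png

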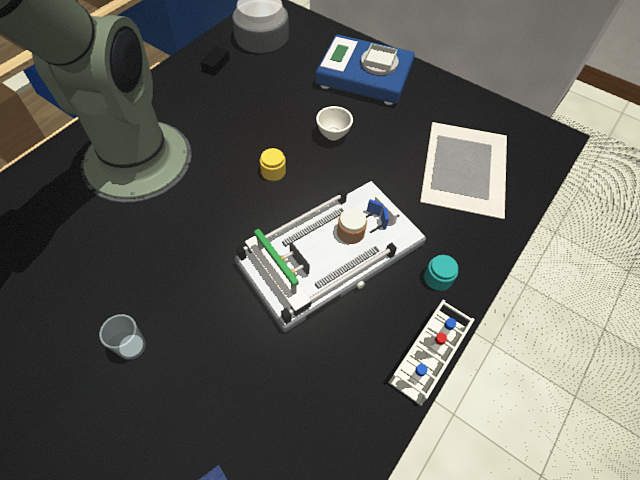

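View pics/side0.png

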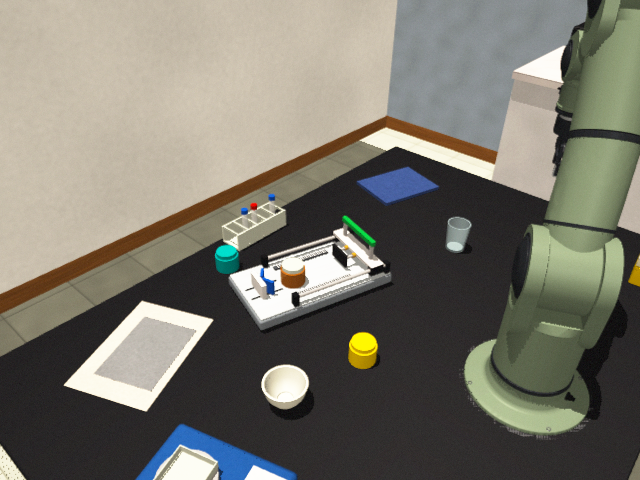

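The scene view shows the shaker with the green bar from (258,235) to (295,290) and the blue stop at (380,213). Three things could be taken for the jar: amber with a white cap on the deck (352,225), yellow (272,165) and teal (441,272). By the description I choose the amber one. The beaker is at (122,337) and the mortar at (334,123). Next is a close crop.

```bash
python3 - <<'E'
import cv2
a=cv2.imread("pics/scene0.png")[175:335,225:435]; cv2.imwrite("pics/sc_crop.png",cv2.resize(a,None,fx=3.7,fy=3.7,interpolation=cv2.INTER_CUBIC))
a=cv2.imread("pics/side0.png")[205:330,220:400]; cv2.imwrite("pics/si_crop.png",cv2.resize(a,None,fx=4.4,fy=4.4,interpolation=cv2.INTER_CUBIC))
E
```

```text
(no output)
```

View pics/sc_crop.png

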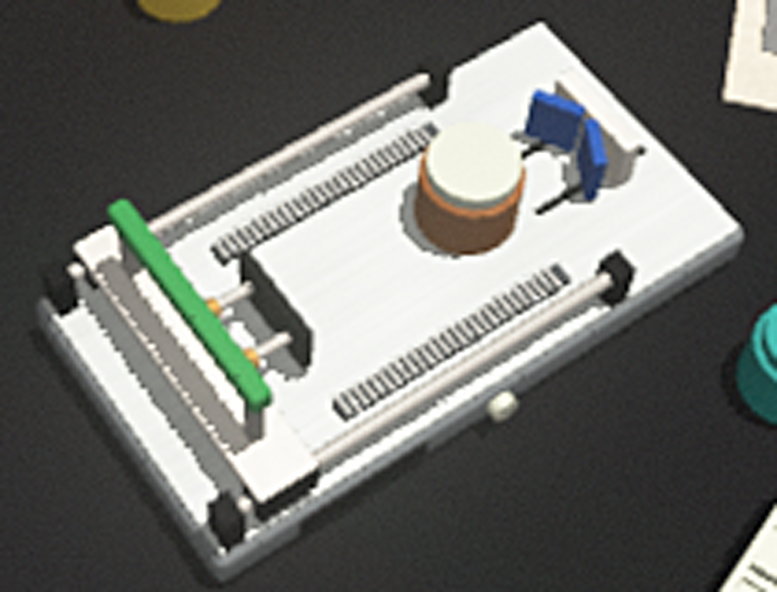

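View pics/si_crop.png

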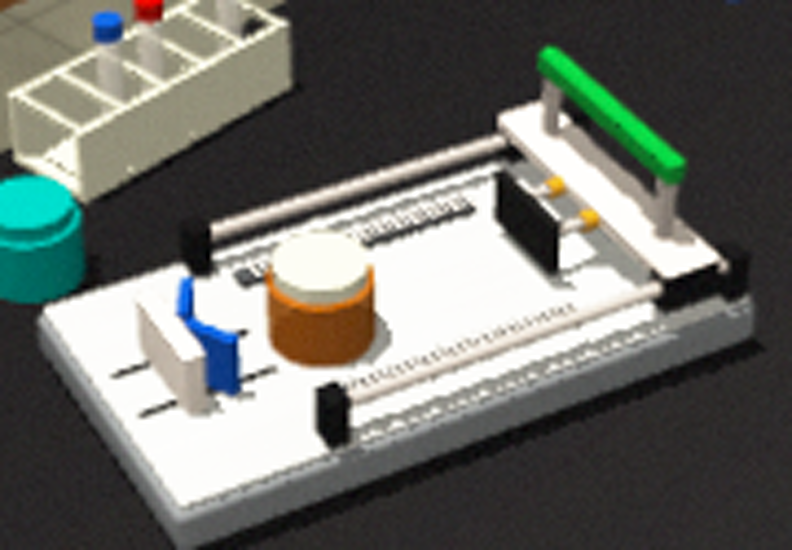

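The crop confirms the amber jar with white cap between the pad and the blue stop (scene crop 472,190). Next I measure the bar and deck in 3D.

```bash
cat > h.py <<'E'
import numpy as np, cv2
from workcell import telemetry, imaging
from scipy.spatial.transform import Rotation as R
np.set_printoptions(precision=4,suppress=True)
def cloud(d,K,T):
    v,u=np.mgrid[:480,:640]; P=np.stack([(u-K[0,2])/K[0,0]*d,(v-K[1,2])/K[1,1]*d,d],-1)
    return P@T[:3,:3].T+T[:3,3]
def green(p):
    h=cv2.cvtColor(p,cv2.COLOR_BGR2HSV); return (h[...,0]>50)&(h[...,0]<72)&(h[...,1]>150)&(h[...,2]>60)
E
python3 - <<'E'
from h import *
for n in ("scene","side"):
    i=imaging.camera_info(n); p=cv2.imread(f"pics/{n}0.png"); d=np.load(f"{n}0.npy")
    W=cloud(d,i["mtx"],i["extrinsics"])
    m=green(p)&(d>0); m=m&(W[...,2]>.1)&(W[...,2]<.16)
    P=W[m]; top=P[P[:,2]>np.percentile(P[:,2],50)-.003]
    c,s,a=cv2.minAreaRect(top[:,:2].astype(np.float32)*1000)
    print(n,m.sum(),"z",np.percentile(P[:,2],[2,50,98]),"rect",c,s,a)
    x=top[:,:2]-top[:,:2].mean(0); ax=np.linalg.svd(x,full_matrices=False)[2][0]; t=x@ax
    print("axis ang",np.degrees(np.arctan2(ax[1],ax[0])),"ext",t.min(),t.max(),"mid",top[:,:2].mean(0)+ax*(t.min()+t.max())/2)
    # deck
    h=cv2.cvtColor(p,cv2.COLOR_BGR2HSV)
    k=(d>0)&(abs(W[...,2]-.042)<.008)&(h[...,2]>60)
    nlab,l,st,ce=cv2.connectedComponentsWithStats(k.astype(np.uint8)); j=1+np.argmax(st[1:,4])
    D=W[l==j]; c,s,a=cv2.minAreaRect(D[:,:2].astype(np.float32)*1000); print("deck",c,s,a,np.median(D[:,2]))
    # amber jar white cap
    k=(d>0)&(abs(W[...,2]-.1)<.006)&(h[...,1]<60)&(h[...,2]>100)
    C=W[k]; c0=np.median(C,0); C=C[np.linalg.norm(C[:,:2]-c0[:2],axis=1)<.05]; print("cap",cv2.minEnclosingCircle(C[:,:2].astype(np.float32)*1000),c0)
E
```

```text
scene 2 z [0.1302 0.1314 0.1326] rect (538.8905029296875, -72.62486267089844) (40.96161651611328, 0.0) 162.07711791992188
axis ang -17.922878134702977 ext -0.02048080510731296 0.020480805107312854 mid [ 0.5389 -0.0726]
deck (596.1484985351562, 71.45060729980469) (400.3233947753906, 208.31793212890625) 71.50822448730469 0.042206533536599644
cap ((607.781982421875, 128.19358825683594), 30.025060653686523) [0.5963 0.1375 0.1   ]
side 267 z [0.1298 0.1407 0.1461] rect (541.9839477539062, -64.96922302246094) (17.219669342041016, 150.77610778808594) 72.15129852294922
axis ang 161.72453767704624 ext -0.07810767722833183 0.07268630457193541 mid [ 0.5422 -0.0641]
deck (591.1405029296875, 75.17362976074219) (399.6717834472656, 217.98641967773438) 71.55545043945312 0.04160674539397302
cap ((2103.22607421875, -701.1890869140625), 45.4014892578125) [ 2.1017 -0.7018  0.0998]
```

>>> carry_out(series=[[0.03, -0.023, 0, 0, 0, 0.04, 0], [0.08, -0.061, 0, 0, 0, 0.11, 0], [0.13, -0.1, 0, 0, 0, 0.19, 0], [0.18, -0.138, 0, 0, 0, 0.26, 0], [0.23, -0.177, 0, 0, 0, 0.33, 0], [0.28, -0.215, 0, 0, 0, 0.4, 0], [0.33, -0.253, 0, 0, 0, 0.48, 0], [0.38, -0.292, 0, 0, 0, 0.55, 0], [0.43, -0.33, 0, 0, 0, 0.62, 0], [0.46, -0.353, 0, 0, 0, 0.67, 0]])

```text
clock: 1.35
position: [0.5282, -0.0845, 0.2312]
tool_rot: [-3.141, 0.0, -0.3]
force: [0.5, -1.4, -0.2]
grip_width: 0.0855
```

>>> carry_out(series=[[0, 0, 0, 0, 0, 0, 0], [0, 0, 0, 0, 0, 0, 0]])

```text
clock: 1.6
position: [0.5267, -0.088, 0.231]
tool_rot: [3.141, 0.001, -0.3]
force: [0.0, -0.6, -0.6]
grip_width: 0.0855
```

```bash
python3 - <<'E'
from h import *
s=telemetry.observe(); print(s["clock"],s["position"],s["tool_rot"],s["force"],s["qpos"])
p,d=imaging.grab_frame("wrist"); cv2.imwrite("pics/w1.png",p); np.save("w1.npy",d)
i=imaging.camera_info("wrist")
T=np.eye(4); T[:3,:3]=R.from_euler("xyz",s["tool_rot"]).as_matrix(); T[:3,3]=s["position"]
W=cloud(d,i["mtx"],T@i["hand_eye"])
h=cv2.cvtColor(p,cv2.COLOR_BGR2HSV)
m=(h[...,0]>45)&(h[...,0]<80)&(h[...,1]>120)&(d>0)
P=W[m]; print(m.sum(),np.percentile(P[:,2],[2,50,98]))
top=P[(P[:,2]>np.median(P[:,2])-.004)&(P[:,2]<.16)]
print(cv2.minAreaRect(top[:,:2].astype(np.float32)*1000))
p,d=imaging.grab_frame("scene"); cv2.imwrite("pics/scene1.png",p)
d=np.load("scene0.npy");p=cv2.imread("pics/scene0.png");i=imaging.camera_info("scene");W=cloud(d,i["mtx"],i["extrinsics"])
h=cv2.cvtColor(p,cv2.COLOR_BGR2HSV);m=(h[...,0]>45)&(h[...,0]<85)&(h[...,1]>100)&(d>0)&(W[...,2]>.11)&(W[...,2]<.16)
P=W[m]; top=P[P[:,2]>np.median(P[:,2])-.004];print(m.sum(),np.median(P[:,2]),cv2.minAreaRect(top[:,:2].astype(np.float32)*1000))
E
```

```text
1.6 [ 0.5267 -0.088   0.231 ] [ 3.1411  0.0007 -0.3001] [ 0.0126 -0.6336 -0.6081] [ 0.1109  0.3785 -0.0741  1.8375  0.0346  0.9276 -1.8497]
7213 [-0.0002  0.143   0.3165]
((544.6028442382812, -68.96209716796875), (13.95213508605957, 148.4463653564453), 71.5644302368164)
459 0.14249805418824701 ((547.2607421875, -70.04943084716797), (13.086382865905762, 150.32150268554688), 71.182373046875)
```

View pics/w1.png

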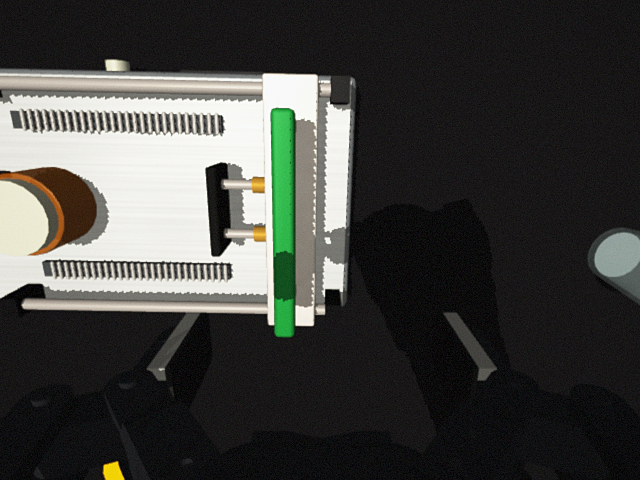

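The wrist view shows the green bar from (283,110) to (285,335), clear of other things, with the amber jar ahead of it at (40,210). The depth fit puts the bar centre at (0.5446, -0.069), top at 0.143, axis at -18.4°.

>>> carry_out(series=[[0.006, -0.012, 0.01, 0, 0, 0.01, 0], [0.0115, -0.0235, 0.03, 0, 0, 0.022, 0], [0.0115, -0.0235, 0.06, 0, 0, 0.022, 0], [0.0115, -0.0235, 0.09, 0, 0, 0.022, 0], [0.0115, -0.0235, 0.105, 0, 0, 0.022, 0], [0.0115, -0.0235, 0.115, 0, 0, 0.022, 0], [0.0115, -0.0235, 0.115, 0, 0, 0.022, 0], [0.0115, -0.0235, 0.115, 0, 0, 0.022, 0]], force=40)

```text
clock: 2.7
position: [0.5456, -0.0683, 0.117]
tool_rot: [-3.141, -0.001, -0.322]
force: [1.0, 0.2, 0.5]
grip_width: 0.0853
```

```bash
python3 - <<'E'
from h import *
s=telemetry.observe(); print(s["clock"],s["position"],s["tool_rot"],s["force"])
p,d=imaging.grab_frame("wrist"); cv2.imwrite("pics/w2.png",p)
E
```

```text
2.7 [ 0.5456 -0.0683  0.117 ] [-3.1412 -0.0011 -0.3223] [0.9603 0.2035 0.5038]
```

View pics/w2.png

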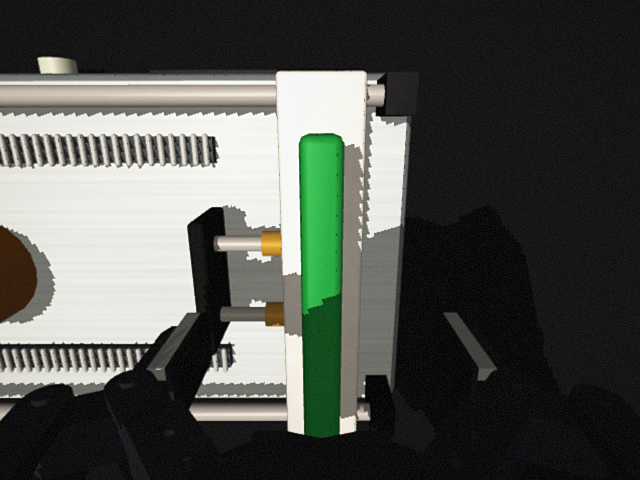

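The bar (column 321) lies midway between the fingers (about 180 and 465). I close on it.

>>> carry_out(series=[[0, 0, 0, 0, 0, 0, 80], [0, 0, 0, 0, 0, 0, 160], [0, 0, 0, 0, 0, 0, 255], [0, 0, 0, 0, 0, 0, 255], [0, 0, 0, 0, 0, 0, 255], [0, 0, 0, 0, 0, 0, 255], [0, 0, 0, 0, 0, 0, 255], [0, 0, 0, 0, 0, 0, 255]], force=40)

```text
clock: 3.75
position: [0.5452, -0.0683, 0.1164]
tool_rot: [-3.142, -0.0, -0.322]
force: [-1.3, 0.7, 6.5]
grip_width: 0.0131
```

>>> carry_out(series=[[0, 0, -0.002, 0, 0, 0, 255], [0, 0, -0.004, 0, 0, 0, 255], [0, 0, -0.006, 0, 0, 0, 255], [0, 0, -0.008, 0, 0, 0, 255], [0, 0, -0.008, 0, 0, 0, 255], [0, 0, -0.008, 0, 0, 0, 255]])

```text
clock: 4.5
position: [0.5451, -0.0683, 0.1242]
tool_rot: [3.142, 0.0, -0.322]
force: [4.0, -1.1, -15.2]
grip_width: 0.0131
```

```bash
python3 - <<'E'
from h import *
s=telemetry.observe(); print(s["clock"],s["position"],s["tool_rot"],s["force"],s["grip_width"])
i=imaging.camera_info("side")
p,d=imaging.grab_frame("side"); W=cloud(d,i["mtx"],i["extrinsics"]);cv2.imwrite("pics/side3.png",cv2.resize(p[205:330,220:400],None,fx=4.4,fy=4.4,interpolation=cv2.INTER_CUBIC))
E
```

```text
4.5 [ 0.5451 -0.0683  0.1242] [ 3.1416  0.0001 -0.3223] [  4.0234  -1.1337 -15.2097] 0.013116124678562909
```

View pics/side3.png

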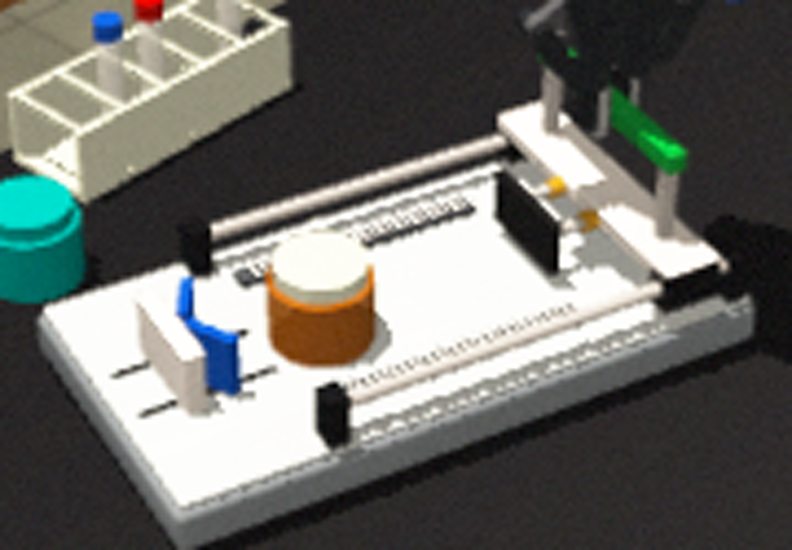

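>>> carry_out(series=[[0, -0.004, 0, 0, 0, 0, 255], [0, -0.014, 0, 0, 0, 0, 255], [0, -0.027, 0, 0, 0, 0, 255], [0, -0.04, 0, 0, 0, 0, 255], [0, -0.053, 0, 0, 0, 0, 255], [0, -0.066, 0, 0, 0, 0, 255], [0, -0.078, 0, 0, 0, 0, 255], [0, -0.086, 0, 0, 0, 0, 255], [0, -0.09, 0, 0, 0, 0, 255], [0, -0.09, 0, 0, 0, 0, 255]])

```text
clock: 5.8
position: [0.5736, 0.0174, 0.1242]
tool_rot: [-3.141, 0.0, -0.322]
force: [2.4, -0.8, -14.3]
grip_width: 0.0132
```

```bash
python3 - <<'E'
from h import *
def sl(s): return s["force"][:2]@[.3163,.9487], s["force"][:2]@[.9487,-.3163]
s=telemetry.observe(); print(s["clock"],s["position"],s["tool_rot"],s["force"],sl(s),s["grip_width"])
p,d=imaging.grab_frame("side");cv2.imwrite("pics/side4.png",cv2.resize(p[205:330,220:400],None,fx=4.4,fy=4.4,interpolation=cv2.INTER_CUBIC))
s=telemetry.observe();print(sl(s),s["force"])
p,d=imaging.grab_frame("wrist");cv2.imwrite("pics/w4.png",p)
s=telemetry.observe();print(sl(s),s["force"])
E
```

```text
5.8 [0.5736 0.0174 0.1242] [-3.1414  0.0002 -0.3218] [  2.4011  -0.7604 -14.2921] (np.float64(0.038062366958963256), np.float64(2.5184266960430324)) 0.013176531565672401
(np.float64(0.14658480507783445), np.float64(3.112511825586756)) [  2.999   -0.8454 -14.4315]
(np.float64(0.508751573380109), np.float64(2.1249320416036634)) [  2.1767  -0.1894 -13.2171]
```

View pics/side4.png

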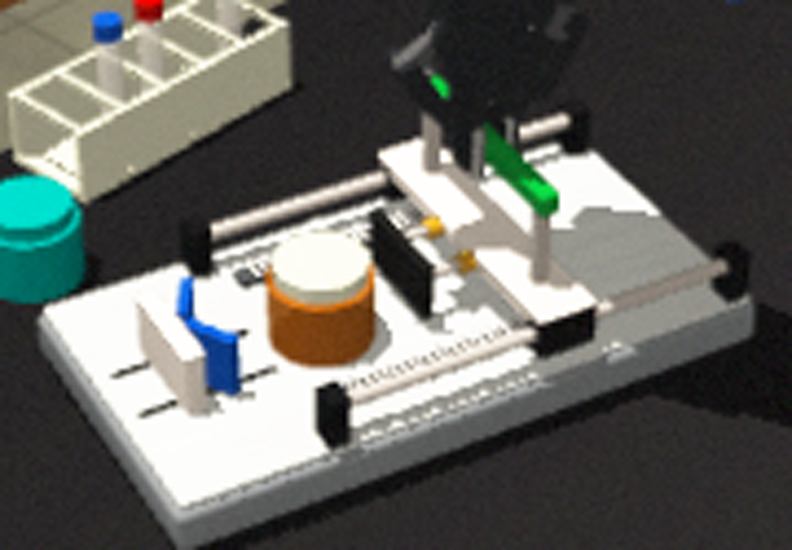

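View pics/w4.png

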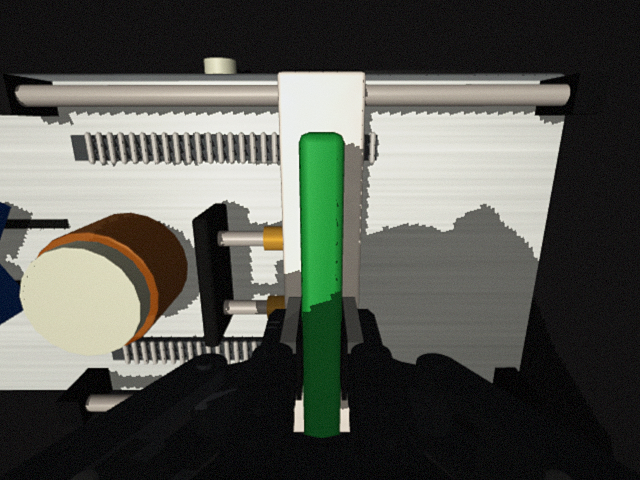

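The carriage follows the gripper and the pad is about 20 mm short of the jar. I move on slowly and watch the slide force.

>>> carry_out(series=[[0, -0.004, 0, 0, 0, 0, 255], [0, -0.009, 0, 0, 0, 0, 255], [0, -0.014, 0, 0, 0, 0, 255], [0, -0.018, 0, 0, 0, 0, 255], [0, -0.022, 0, 0, 0, 0, 255], [0, -0.026, 0, 0, 0, 0, 255], [0, -0.03, 0, 0, 0, 0, 255], [0, -0.034, 0, 0, 0, 0, 255], [0, -0.038, 0, 0, 0, 0, 255], [0, -0.042, 0, 0, 0, 0, 255]])

```text
clock: 7.15
position: [0.5869, 0.0572, 0.1242]
tool_rot: [3.141, 0.0, -0.322]
force: [-1.4, -1.9, -13.6]
grip_width: 0.0131
```

```bash
cat >> h.py <<'E'
def sl(s): return s["force"][:2]@np.array([.3163,.9487])
E
python3 - <<'E'
from h import *
for n in ("side","wrist"):
    s=telemetry.observe(); print(s["clock"],s["position"],s["force"],sl(s))
    p,d=imaging.grab_frame(n);cv2.imwrite(f"pics/{n}5.png",p if n=="wrist" else cv2.resize(p[205:330,220:400],None,fx=4.4,fy=4.4,interpolation=cv2.INTER_CUBIC))
s=telemetry.observe(); print(s["clock"],s["position"],s["force"],sl(s))
E
```

```text
7.15 [0.5869 0.0572 0.1242] [ -1.3934  -1.8796 -13.5783] -2.2239446297244085
7.2 [0.5871 0.0578 0.1243] [ -1.5578   0.1335 -14.5319] -0.36607111841071616
7.25 [0.587  0.0577 0.1243] [ -0.3015  -0.1847 -14.5517] -0.2705817439145758
```

View pics/side5.png

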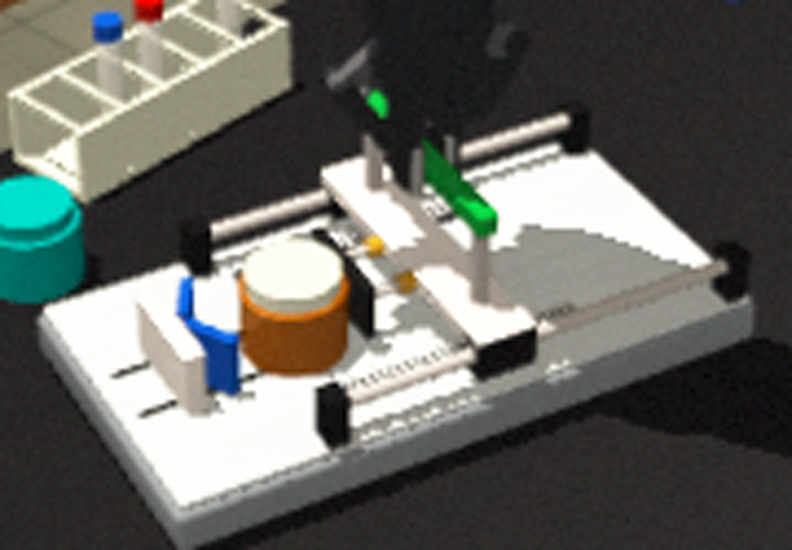

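View pics/wrist5.png

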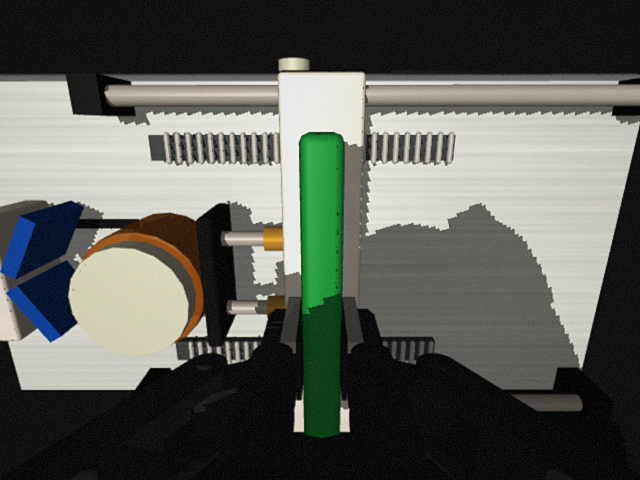

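The jar is now pushed by the pad and is about 10 mm from the blue V at (45,270). The static slide force is still about zero. I continue in small steps.

>>> carry_out(series=[[0, -0.003, 0, 0, 0, 0, 255], [0, -0.006, 0, 0, 0, 0, 255], [0, -0.009, 0, 0, 0, 0, 255], [0, -0.012, 0, 0, 0, 0, 255], [0, -0.012, 0, 0, 0, 0, 255], [0, -0.012, 0, 0, 0, 0, 255]])

```text
clock: 8.0
position: [0.5907, 0.0685, 0.1243]
tool_rot: [-3.141, 0.0, -0.322]
force: [-4.3, 0.0, -13.8]
grip_width: 0.0136
```

>>> carry_out(series=[[0, -0.002, 0, 0, 0, 0, 255], [0, -0.004, 0, 0, 0, 0, 255], [0, -0.004, 0, 0, 0, 0, 255], [0, -0.004, 0, 0, 0, 0, 255]])

```text
clock: 8.5
position: [0.5919, 0.0722, 0.1243]
tool_rot: [-3.142, 0.0, -0.322]
force: [-5.2, 0.1, -14.1]
grip_width: 0.0133
```

```bash
python3 - <<'E'
from h import *
for n in ("scene","wrist"):
    s=telemetry.observe(); print(s["clock"],s["position"],s["force"],sl(s))
    p,d=imaging.grab_frame(n);cv2.imwrite(f"pics/{n}6.png",p)
s=telemetry.observe(); print(s["clock"],s["position"],s["force"],sl(s))
E
```

```text
8.5 [0.5919 0.0722 0.1243] [ -5.1746   0.0883 -14.055 ] -1.5529441509790467
8.55 [0.5919 0.0722 0.1243] [ -5.4727   0.7687 -13.5917] -1.001764902620394
8.6 [0.5919 0.0721 0.1243] [ -4.175   -0.1645 -14.9963] -1.4765695544035118
```

View pics/wrist6.png

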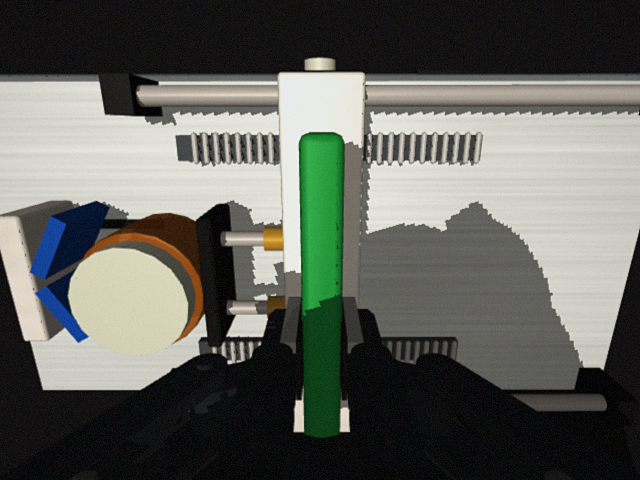

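>>> carry_out(series=[[0, -0.002, 0, 0, 0, 0, 255], [0, -0.004, 0, 0, 0, 0, 255], [0, -0.004, 0, 0, 0, 0, 255], [0, -0.004, 0, 0, 0, 0, 255]])

```text
clock: 9.1
position: [0.5932, 0.0759, 0.1243]
tool_rot: [-3.142, 0.0, -0.322]
force: [-5.4, 0.3, -13.9]
grip_width: 0.0135
```

```bash
python3 - <<'E'
from h import *
for n in ("side","wrist"):
    s=telemetry.observe(); print(s["clock"],s["position"],s["force"],sl(s))
    p,d=imaging.grab_frame(n);cv2.imwrite(f"pics/{n}7.png",p if n=="wrist" else cv2.resize(p[205:330,220:400],None,fx=4.4,fy=4.4,interpolation=cv2.INTER_CUBIC))
s=telemetry.observe(); print(s["clock"],s["position"],s["force"],sl(s))
E
```

```text
9.1 [0.5932 0.0759 0.1243] [ -5.3987   0.2886 -13.93  ] -1.433814550555798
9.15 [0.5932 0.0758 0.1243] [ -5.6571   1.2611 -13.6947] -0.5929695273543465
9.2 [0.5932 0.0759 0.1243] [ -4.9748   0.3124 -15.3776] -1.277166526753381
```

View pics/wrist7.png

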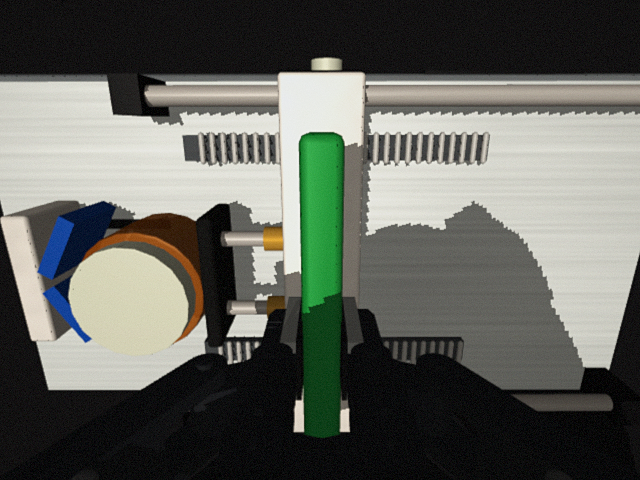

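View pics/side7.png

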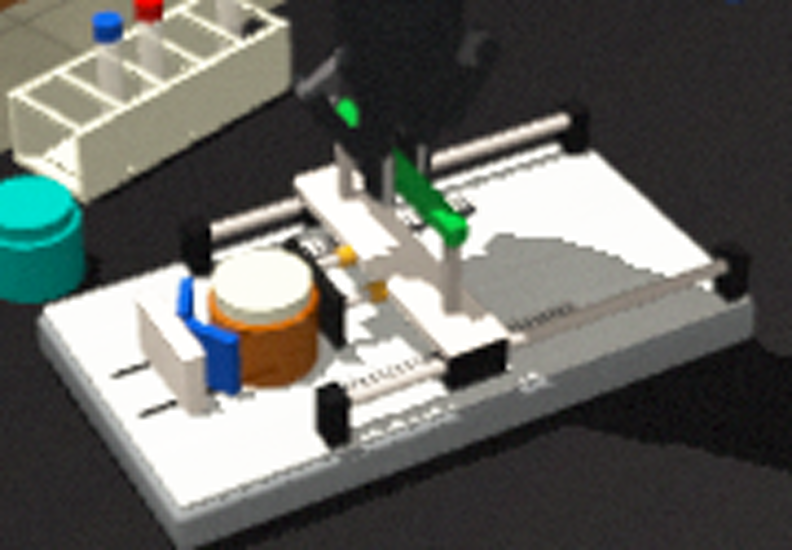

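The pad is not compressing yet, so the jar is still sliding. I continue in 4 mm steps.

>>> carry_out(series=[[0, -0.002, 0, 0, 0, 0, 255], [0, -0.004, 0, 0, 0, 0, 255], [0, -0.004, 0, 0, 0, 0, 255], [0, -0.004, 0, 0, 0, 0, 255]])

```text
clock: 9.7
position: [0.5944, 0.0797, 0.1243]
tool_rot: [3.142, 0.0, -0.322]
force: [-4.9, -0.2, -14.1]
grip_width: 0.0133
```

>>> carry_out(series=[[0, -0.002, 0, 0, 0, 0, 255], [0, -0.004, 0, 0, 0, 0, 255], [0, -0.004, 0, 0, 0, 0, 255], [0, -0.004, 0, 0, 0, 0, 255]])

```text
clock: 10.2
position: [0.5955, 0.083, 0.1242]
tool_rot: [3.141, 0.0, -0.322]
force: [-5.8, -0.6, -14.7]
grip_width: 0.0133
```

```bash
python3 - <<'E'
from h import *
F=[]
for n in ("side","wrist","wrist"):
    s=telemetry.observe(); F.append(sl(s))
    p,d=imaging.grab_frame(n);cv2.imwrite(f"pics/{n}8.png",p if n=="wrist" else cv2.resize(p[205:330,220:400],None,fx=4.4,fy=4.4,interpolation=cv2.INTER_CUBIC))
s=telemetry.observe(); print(s["clock"],s["position"],s["force"],sl(s),F)
E
```

```text
10.35 [0.5956 0.083  0.1242] [ -6.6152  -1.5601 -13.6281] -3.572467492697007 [np.float64(-2.383996273471209), np.float64(-2.733689211939054), np.float64(-2.8307368986454082)]
```

View pics/wrist8.png

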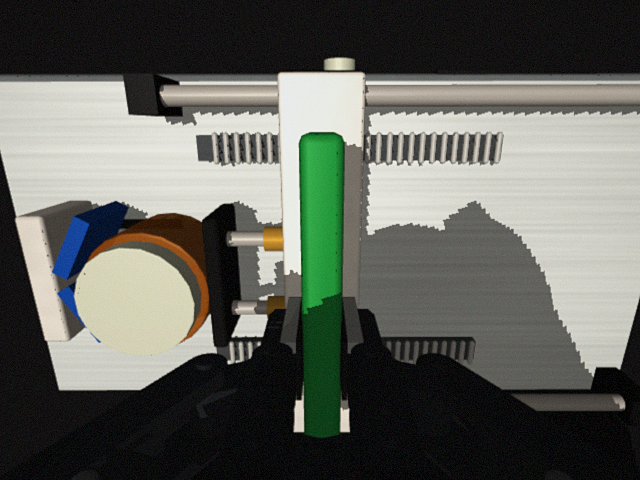

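Contact with the stop: the pad has shifted about 5 px towards the carriage, and the force has risen to about 2.8 N. I advance 3 mm, check the slope, then go to about 7 N.

>>> carry_out(series=[[0, -0.0015, 0, 0, 0, 0, 255], [0, -0.003, 0, 0, 0, 0, 255], [0, -0.003, 0, 0, 0, 0, 255], [0, -0.003, 0, 0, 0, 0, 255], [0, -0.003, 0, 0, 0, 0, 255]])

```text
clock: 10.98
position: [0.5964, 0.0855, 0.1241]
tool_rot: [3.141, 0.001, -0.323]
force: [-7.2, -3.7, -14.6]
grip_width: 0.0132
```

```bash
python3 - <<'E'
from h import *
F=[]
for n in ("side","wrist","wrist","wrist"):
    s=telemetry.observe(); F.append(s["force"])
    p,d=imaging.grab_frame(n);cv2.imwrite(f"pics/{n}9.png",p if n=="wrist" else cv2.resize(p[205:330,220:400],None,fx=4.4,fy=4.4,interpolation=cv2.INTER_CUBIC))
s=telemetry.observe(); F.append(s["force"]);F=np.array(F);print(s["clock"],s["position"],F.mean(0),F[:,:2]@[.3163,.9487])
E
```

```text
11.175 [0.5963 0.0855 0.1241] [ -6.8614  -2.9483 -13.9609] [-5.7801 -4.4157 -5.0351 -5.1997 -4.4059]
```

View pics/wrist9.png

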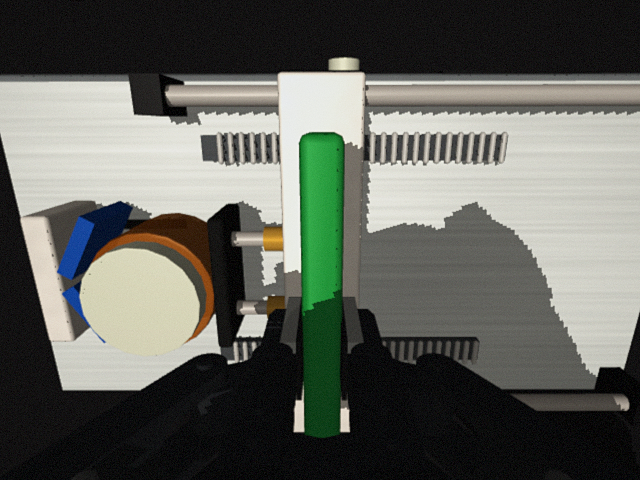

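View pics/side9.png

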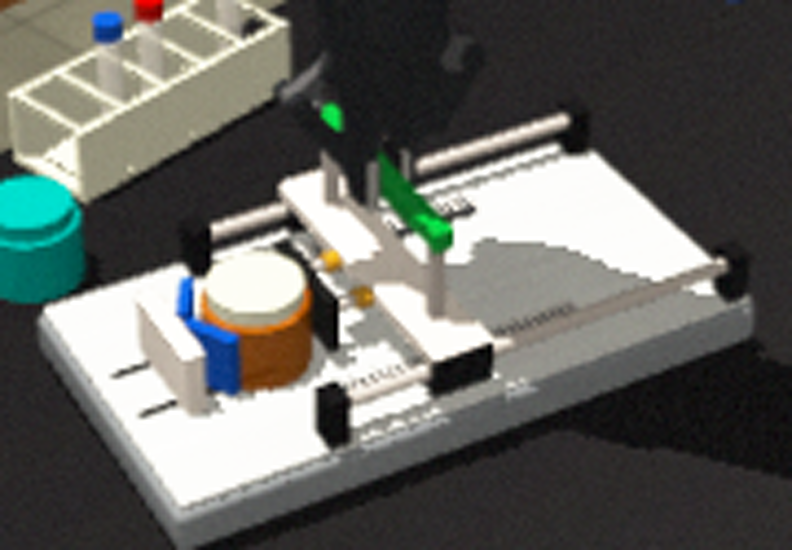

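The force is about 5.0 N and the slope of 0.7 N/mm is confirmed, so the jar is seated. I go 3 mm more, to about 7 N.

>>> carry_out(series=[[0, -0.0015, 0, 0, 0, 0, 255], [0, -0.0032, 0, 0, 0, 0, 255], [0, -0.0032, 0, 0, 0, 0, 255], [0, -0.0032, 0, 0, 0, 0, 255], [0, -0.0032, 0, 0, 0, 0, 255]])

```text
clock: 11.8
position: [0.5972, 0.0882, 0.124]
tool_rot: [3.14, 0.001, -0.323]
force: [-7.3, -4.8, -14.4]
grip_width: 0.0136
```

```bash
python3 - <<'E'
from h import *
F=[]
for n in ("side","wrist","wrist","wrist"):
    s=telemetry.observe(); F.append(s["force"])
    p,d=imaging.grab_frame(n);cv2.imwrite(f"pics/{n}10.png",p if n=="wrist" else cv2.resize(p[205:330,220:400],None,fx=4.4,fy=4.4,interpolation=cv2.INTER_CUBIC))
s=telemetry.observe(); F.append(s["force"]);F=np.array(F);print(s["clock"],s["position"],F.mean(0),F[:,:2]@[.3163,.9487],(F[:,:2]@[.3163,.9487]).mean())
E
```

```text
12.0 [0.5973 0.0882 0.124 ] [ -7.3697  -4.6283 -14.641 ] [-6.8812 -6.4226 -6.7406 -6.8913 -6.6738] -6.721878818226918
```

View pics/wrist10.png

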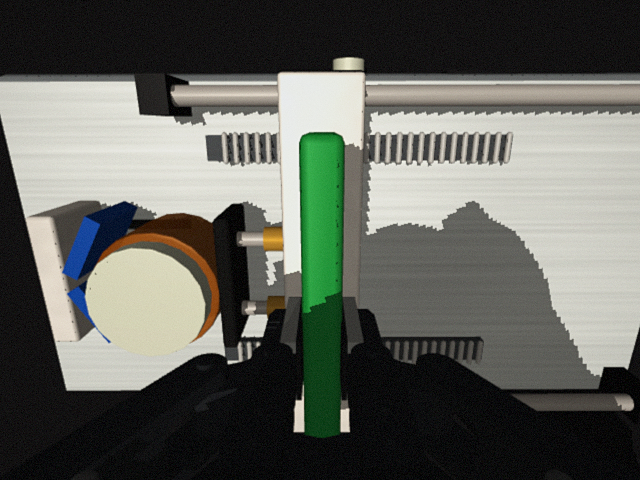

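The force is 6.7 N, and the pad travel (about 17 px, or 9.5 mm compression in all) agrees. I lower the bar while still gripping.

>>> carry_out(series=[[0, 0, 0.0015, 0, 0, 0, 255], [0, 0, 0.003, 0, 0, 0, 255], [0, 0, 0.0045, 0, 0, 0, 255], [0, 0, 0.006, 0, 0, 0, 255], [0, 0, 0.0075, 0, 0, 0, 255], [0, 0, 0.008, 0, 0, 0, 255], [0, 0, 0.008, 0, 0, 0, 255], [0, 0, 0.008, 0, 0, 0, 255]])

```text
clock: 13.0
position: [0.5977, 0.0893, 0.1165]
tool_rot: [-3.142, 0.0, -0.322]
force: [-6.4, -0.4, -9.8]
grip_width: 0.013
```

```bash
python3 - <<'E'
from h import *
F=[]
for n in ("side","wrist","wrist","wrist"):
    s=telemetry.observe(); F.append(s["force"])
    p,d=imaging.grab_frame(n);cv2.imwrite(f"pics/{n}11.png",p if n=="wrist" else cv2.resize(p[205:330,220:400],None,fx=4.4,fy=4.4,interpolation=cv2.INTER_CUBIC))
s=telemetry.observe(); F.append(s["force"]);F=np.array(F);print(s["clock"],s["position"],s["grip_width"],F.mean(0),F[:,:2]@[.3163,.9487],(F[:,:2]@[.3163,.9487]).mean())
E
```

```text
13.2 [0.5977 0.0893 0.1166] 0.013362451802368596 [-6.9053  0.3891 -9.3539] [-2.3915 -1.5967 -2.2875 -1.7375 -1.062 ] -1.815043244001537
```

View pics/wrist11.png

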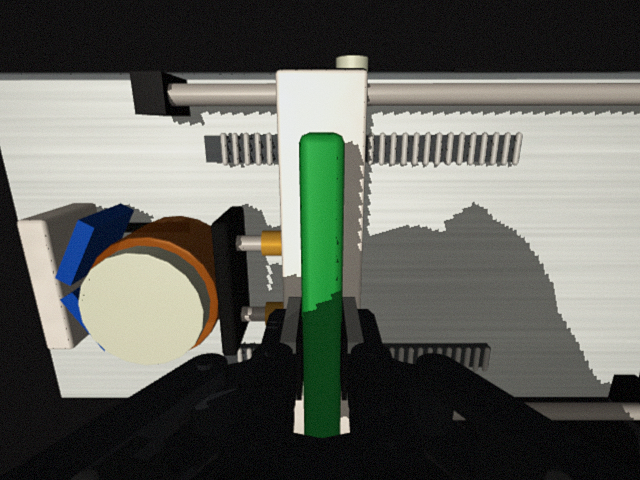

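The lock now takes the load (slide force down to 1.8 N), but I still hold about 9 N of the bar's pull. I lower it a little more.

>>> carry_out(series=[[0, 0, 0.0005, 0, 0, 0, 255], [0, 0, 0.001, 0, 0, 0, 255], [0, 0, 0.001, 0, 0, 0, 255], [0, 0, 0.001, 0, 0, 0, 255]])

```text
clock: 13.7
position: [0.5978, 0.0894, 0.1165]
tool_rot: [-3.141, -0.0, -0.322]
force: [-12.8, -0.2, 7.0]
grip_width: 0.0133
```

```bash
python3 - <<'E'
from h import *
F=[]
for n in ("side","wrist"):
    s=telemetry.observe(); F.append(s["force"])
    p,d=imaging.grab_frame(n);cv2.imwrite(f"pics/{n}12.png",p if n=="wrist" else cv2.resize(p[205:330,220:400],None,fx=4.4,fy=4.4,interpolation=cv2.INTER_CUBIC))
s=telemetry.observe(); F.append(s["force"]);F=np.array(F);print(s["clock"],s["position"],s["grip_width"],F.mean(0),F[:,:2]@[.3163,.9487])
E
```

```text
13.8 [0.5978 0.0894 0.1164] 0.012899461299350675 [-12.9405   0.2253   6.187 ] [-4.1903 -3.776  -3.6717]
```

The bar is fully down: z is 0.1164 with the push now +6 N, the same as at the start when it was down. I open the fingers and go up.

>>> carry_out(series=[[0, 0, 0, 0, 0, 0, 200], [0, 0, 0, 0, 0, 0, 120], [0, 0, 0, 0, 0, 0, 0], [0, 0, 0, 0, 0, 0, 0], [0, 0, 0, 0, 0, 0, 0], [0, 0, 0, 0, 0, 0, 0], [0, 0, 0, 0, 0, 0, 0]])

```text
clock: 14.68
position: [0.5978, 0.0893, 0.1153]
tool_rot: [-3.142, 0.0, -0.322]
force: [-0.0, 0.1, -0.1]
grip_width: 0.0852
```

>>> carry_out(series=[[0, 0, -0.01, 0, 0, 0, 0], [0, 0, -0.03, 0, 0, 0, 0], [0, 0, -0.06, 0, 0, 0, 0], [0, 0, -0.09, 0, 0, 0, 0], [0, 0, -0.11, 0, 0, 0, 0], [0, 0, -0.12, 0, 0, 0, 0], [0, 0, -0.12, 0, 0, 0, 0], [0, 0, -0.12, 0, 0, 0, 0]])

```text
clock: 15.68
position: [0.5974, 0.0893, 0.2345]
tool_rot: [3.141, 0.001, -0.322]
force: [0.1, 0.1, 0.0]
grip_width: 0.0852
```

```bash
python3 - <<'E'
from h import *
s=telemetry.observe(); print(s["clock"],s["position"],s["grip_width"],s["force"])
p,d=imaging.grab_frame("wrist"); cv2.imwrite("pics/w13.png",p)
i=imaging.camera_info("wrist")
T=np.eye(4); T[:3,:3]=R.from_euler("xyz",s["tool_rot"]).as_matrix(); T[:3,3]=s["position"]
W=cloud(d,i["mtx"],T@i["hand_eye"])
h=cv2.cvtColor(p,cv2.COLOR_BGR2HSV)
m=(h[...,0]>45)&(h[...,0]<80)&(h[...,1]>120)&(d>0)&(W[...,2]>.11)&(W[...,2]<.17)
P=W[m]; top=P[(P[:,2]>np.median(P[:,2])-.004)]
print(np.median(top[:,2]),cv2.minAreaRect(top[:,:2].astype(np.float32)*1000))
s_=np.array([.3163,.9487]); bc=np.array(cv2.minAreaRect(top[:,:2].astype(np.float32))[0])
k=(h[...,2]<45)&(d>0)&(W[...,2]>.085)&(W[...,2]<.1); t=(W[k][:,:2]-bc)@s_; l=(W[k][:,:2]-bc)@np.array([-.9487,.3163])
q=(abs(l)<.036)&(t>.02)&(t<.07); print("pad t",np.percentile(t[q],[2,50,98]),q.sum())
p,d=imaging.grab_frame("side");cv2.imwrite("pics/s13.png",cv2.resize(p[205:330,220:400],None,fx=4.4,fy=4.4,interpolation=cv2.INTER_CUBIC))
E
```

```text
15.675 [0.5974 0.0893 0.2345] 0.08523218984852148 [0.1257 0.0771 0.0126]
0.1430055851617258 ((596.7485961914062, 88.63924407958984), (13.498991012573242, 148.87005615234375), 71.673828125)
pad t [0.0427 0.0461 0.0504] 947
```

View pics/w13.png

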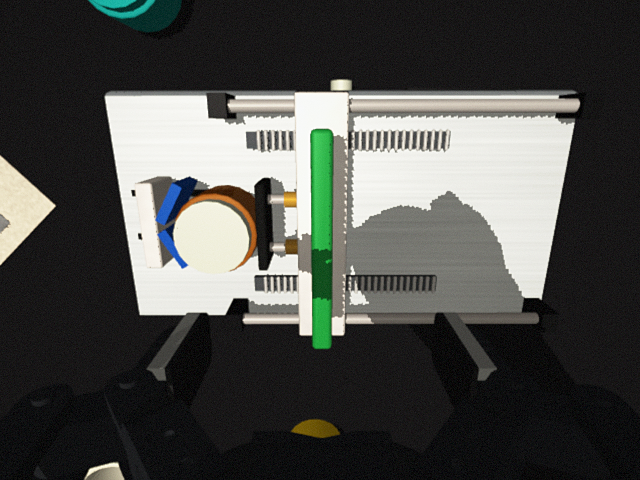

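View pics/s13.png

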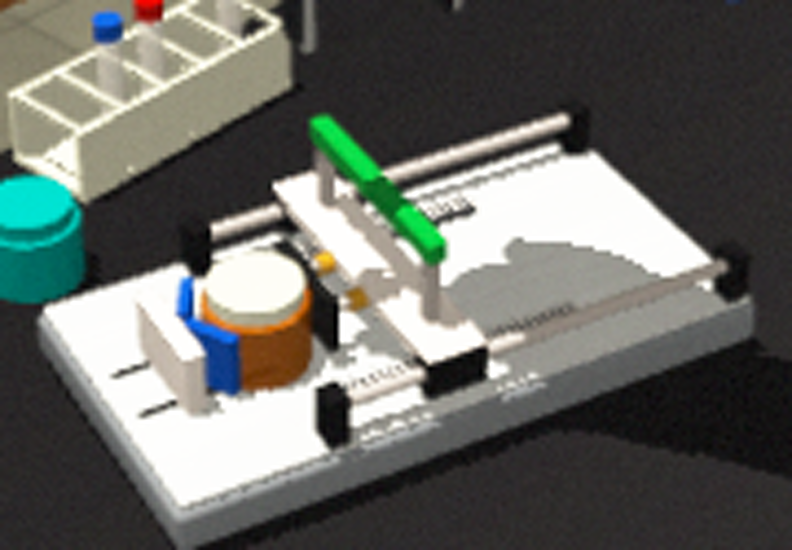

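The bar is down (top at 0.143, as at the start) and the carriage did not spring back. The pad compression of about 11 mm means about 7.5–8 N. The jar stands upright in the V and the gripper is clear, so I hand in.

```bash
python3 - <<'E'
from workcell import ticket
print(ticket.job_done())
E
```

```text
the job is handed in; nothing more can be done
None
```

The amber jar is clamped against the blue back stop and the release bar is down and locked. I handed the job in at about 16 s.

I held the green bar up about 8 mm and slid the carriage about 166 mm. The jar seated, and I stopped at 6.7 N of measured slide force. I lowered the bar while still gripping it, then opened the fingers and raised the gripper clear.

**Last checks**
- **Lock:** the bar's top is at 0.143 m, the same as when it was down at the start. The carriage moved about 1 mm forward into its notch and did not spring back on release.
- **Pad force:** I put it at about 7.5–8 N. The forward settling gives about 7.5 N, and the pad compression seen in the wrist image (about 11–12 mm) gives about 8 N. Both are within the 2.5–10 N range.
- **Jar and surroundings:** the jar stands upright in the V. The gripper reads about zero force. I did not measure the beaker and mortar again, but the arm never went near enough to touch them.

**Out of line:** a sideways pull built up at the bar while sliding, about 7 N before lowering and 12 N by the time I opened the fingers. My slide path was slightly off the rails' direction. It vanished when the fingers opened and moved nothing.

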